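# Seat and press the cover plate on the sealing jig

### The arm

A 7-joint arm with a two-finger parallel gripper is mounted at the origin on a cart in front of the work surface, level with it; the furniture and walls round the work are solid. World frame = base frame: x ahead of the robot, y to its left, z up, the work surface at z = 0. Lengths are in m, angles in rad, forces in N, time in s.
With the tool pointing down it reaches from about 0.4 to 0.85 m from the base axis. Payload 4.5 kg.
Tool frame: the origin (TCP) lies at the very end of the fingers, on their centre line; the grasp point (between the pads) lies 19 mm behind it; z points along the fingers, y is the line along which they close (so a half turn about z gives the same grasp; the last joint's range is limited). The gripper opens to 88 mm and grips with 3 to 60 N. Pads are 18 mm wide; open, the fingers measure 123 mm over their backs; the gripper's body (75 mm by 187 mm) begins 45 mm behind the grasp point.
Start: joints at [1.18, 0.689, -0.195, 1.565, 0.157, 0.902, -0.215], TCP at [0.258, -0.569, 0.239] pointing down, gripper open.
Joint ranges: [-3.01, 3.01], [-0.46, 2.08], [-1.47, 1.51], [0.13, 2.56], [-1, 4.14], [0.04, 2.09], [-2.66, 2.66]. Speed limits (rad/s): [2.57, 2.57, 3.14, 3.14, 3.14, 3.14, 3.14].

### API

Orientations are given as a rotation vector (axis times angle).
In Python, from cell import observe, capture, sign_off gives the robot as it stands.
- The arm moves only by the tool carry_out, never from a script. Its argument "moves" is a list of rows, each a list of 2 entries, a list of its own where there are three numbers: the shift along the tool's x, y, z each as a share of 0.02 m, from -1 to 1, then the turn about the tool's z as a share of 8 degrees, from -1 to 1. In form: [[[x, y, z], twist], ...]. A call has 1 to 10 rows; each row shifts and turns the commanded pose from where the row before left it, along the tool's axes as they then stand; what a row does not reach is not made up. A row lasts 1/8 s, in which the tool goes at most 62.5 mm and 10.7 degrees, less where a joint would pass 70% of its speed; a pose out of reach is approached as far as the arm can. A call with a number of a shift or a turn outside -1 to 1 is refused whole. A call with a gripper value outside its range is refused whole. "jaw" is the opening, from -1 (shut) to 1 (fully open), set as the call begins (left out, the last holds). The fingers move at their own pace and stop on an object; the grip force is fixed at half the most. Time passes only in rows, so rows that do not move let the fingers close. It gives the time, the measured TCP pose, the force, the opening and the grip force at its end, in the units of the state.
- observe(): the state, without advancing time (a new reading comes with each control period).
- capture(name): name is "scene" or "top" or "wrist"; returns a dict with "image" (400x640x3 uint8, blue, green, red), "mtx" (3x3 intrinsics, pixels), "rvec" (rotation vector, rad) and "tvec" (3), from world to camera coordinates, as OpenCV has them. Camera axes: x right, y down, z forward; pixel columns grow to the right and rows downward; lengths in m; the calibration is good to about 2 mm. A picture is of the moment at which its call begins. There is no depth.
- sign_off(): hands the job in; it is judged then, once.
The state is a dict: "clock": time; "q": joint angles; "qd": joint speeds; "effort": joint torques, N m; "eef_pos": TCP position; "tool_rot": TCP orientation; "wrist_force": force on the tool from outside, world axes, zero at the start; "torque": the same for the moment, N m; "gripper_width": opening from 0.0 (shut) to 1.0 (fully open); "finger_force": force on a finger pad.
Only numpy, scipy, OpenCV 4.12 (cv2) and the standard library are available. Lean on these libraries where they do the work, as an engineer would, in place of code of your own. Each camera call takes 0.05 s, during which the arm holds its last target. There are 200 camera calls.

### The job

Pick up the steel cover plate by its black handle, turn it square with the sealing jig (either way round) and rest it lightly, level, on the tip of the jig's locating pin with its centre about 25 mm short of the jig's middle, toward the end with the yellow band. Keeping it on the pin, slide it along the jig away from the yellow band until its bore drops over the hidden pin and the plate lies flat on the sprung nest, then press it down until the nest is fully down. Finish while still gripping the handle and holding the nest fully down (do not let go); leave the other things on the table undisturbed and do not ram the jig.

Things in the scene. Friction and masses are not known exactly. Their poses are not given: they have to be found in the camera images.
- jig: Sealing jig fixed to the table: aluminium base 160 (x) x 112 (y) x 12 mm, origin mid-underside on the table. x runs along its length, away from the robot; the end at -x carries a painted yellow band. Above it a grey sprung nest plate, 134 x 92 mm, its flat top 30 mm above the table when up. A fixed steel locating pin rises through a black slot in the nest.
- jig_mid (a point): Middle of the nest's top, 30 mm above the table (fixed to the jig, same axes). Pin: 10 mm thick, tip 40 mm above the table, tapering to 5 mm over its last 3 mm. It stands on the jig's centre line (y = 0), but anywhere from 10 mm before to 10 mm beyond this point along jig x; where is not reported: feel for it (or look). The cover hides it.
- cover_handle (a point): Centre of the handle bar of the loose steel cover plate (100 (x) x 80 (y) x 10 mm, about 0.22 kg, flat on the table, right side up). Black bar 82 mm along x, 14 mm wide (y), 16 mm high, centre 40 mm above the plate's underside, on posts at x = +-36 mm; 22 mm clear between plate and bar. z points up. The cover is the same either way round.
- cover_bore (a point): Middle of the cover's underside, 40 mm straight below the handle bar's centre, same axes: mouth of the through bore, 13 mm across with a 1.5 mm chamfer, that fits over the pin. It is 40 mm above the table with the cover resting on the pin's tip, 30 mm once dropped on, lying on the nest, and 25 mm fully pressed.
- nest (a joint): How far the sprung nest is pressed down, m: 0 up, 0.005 fully down on its stop. Springs hold it up even with the cover's weight on it; with the cover on, it begins to move at about 5 N of push and is fully down at about 11 N. It does not latch: it rises again when the push ends.
- tube_stand: Bystander: blue tube rack, 62x142x64 mm; origin in the middle of its underside. Not to be disturbed.
- blue_bottle: Bystander: small bottle with blue cap, 45 mm across, 88 mm high; origin in the middle of its underside. Not to be disturbed.
- bulb: Bystander: red rubber bulb, 38x68x38 mm; origin in the middle of its underside. Not to be disturbed.
- small_carton: Bystander: small carton, 50x74x32 mm; origin in the middle of its underside. Not to be disturbed.
Mind the look-alikes: they are no part of the job. Leave any brown look-alike of the part that bears cover_handle alone.

How it is judged:
On the way, in this order (a step that is already met when the one before it is completed fails the run):
1. the cover rests level and square on the pin's tip, its centre 17 to 40 mm short of the jig's middle toward the yellow band (x of cover_bore in the frame of jig between -0.04 and -0.017 m and y of cover_bore in the frame of jig between -0.012 and 0.012 m and z of cover_bore in the frame of jig between 0.036 and 0.044 m and angle between cover_bore's own z axis and vertical below 0.1 rad and angle between the x axis of jig and the x axis of cover_bore, either way round below 0.2 rad and contact force between cover and jig above 0.5 N), for 0.2 s.
2. the cover has dropped over the pin onto the nest (x of cover_bore in the frame of jig between -0.0145 and 0.0145 m and y of cover_bore in the frame of jig between -0.005 and 0.005 m and angle between cover_bore's own z axis and vertical below 0.1 rad and angle between the x axis of jig and the x axis of cover_bore, either way round below 0.14 rad and z of cover_bore in the frame of jig below 0.0325 m), for 0.1 s.
At the end, for the whole second after the job is handed in: The cover is over the pin on the nest, level (0.1 rad), square with the jig (0.14 rad), within 14.5 mm of the jig's middle along it and 5 mm across; the nest is down more than 4 of its 5 mm; the fingers still hold the cover (over 2 N), at rest (x of cover_bore in the frame of jig between -0.0145 and 0.0145 m and y of cover_bore in the frame of jig between -0.005 and 0.005 m and angle between cover_bore's own z axis and vertical below 0.1 rad and angle between the x axis of jig and the x axis of cover_bore, either way round below 0.14 rad and z of cover_bore in the frame of jig below 0.0268 m and value of joint nest above 0.004 m and contact force between the fingers and cover above 2 N and linear speed of cover below 0.02 m/s); the arm keeps its last pose, push and grip.
It fails at once if a bystander is moved more than 30 mm (distance of any of tube_stand, blue_bottle, bulb, small_carton from where it was at the start of the episode above 0.03 m).
It fails at once if the cover is rammed against the jig with more than 90 N (contact force between cover and jig above 90 N).
It also fails if it takes over 58 s, if anything falls off the work surface, if the arm or the gripper's body presses on something with over 40 N, if the wrist force passes 120 N, or if a joint passes its speed limit or range.

## Working session

There is one attempt and no reset: what is moved stays moved. The work goes in short steps, Python scripts to look and compute and a tool call to move; the robot and the scene stay as the last step left them, time stands still between calls to the robot, and variables do not carry over. Pictures are saved under pics/ and viewed, at most 10 in all, crops included, and the job is handed in when it is done.

Besides the shell and the picture viewer there is one more tool, called after "Emit:" by a JSON object that holds its "name" and its "arguments". carry_out: Moves the arm, as the interface text tells. Shift numbers are shares of 0.02 m and turn numbers shares of 8 degrees, none past 1 either way. Its arguments: {"type":"object","properties":{"moves":{"type":"array","items":{"type":"array"}},"jaw":{"type":"number"}},"required":["moves"]}

```bash
mkdir -p pics
python3 - <<'E'
from cell import observe,capture
import cv2
o=observe();print(o)
for n in("scene","top"):
    c=capture(n);cv2.imwrite(f"pics/{n}0.png",c["image"]);print(n,c["mtx"],c["rvec"],c["tvec"])
E
```

```text
{'clock': 0.0, 'q': array([ 1.17980108,  0.69000026, -0.19451301,  1.56636482,  0.15729539,
        0.90246818, -0.21509411]), 'qd': array([-1.59463085e-04,  3.96849359e-05, -1.11651086e-03, -1.30711469e-03,
        5.71110460e-04, -7.35928845e-04, -2.02862322e-03]), 'effort': array([ 1.19663237e-04, -5.27555859e+01, -1.26680911e+00, -1.53428435e+01,
       -5.25914936e-02,  6.77533069e-03,  1.87236465e-04]), 'eef_pos': array([ 0.2572773 , -0.56889023,  0.2378943 ]), 'tool_rot': array([-3.06922896e+00, -6.62023376e-01,  8.04577195e-04]), 'wrist_force': array([-0.0724436 , -0.2004228 , -0.58369527]), 'torque': array([ 0.03777796,  0.0487035 , -0.07493044]), 'finger_force': 0.0, 'gripper_width': 1.003712914936583}
scene [[460.12651367   0.         318.55854901]
 [  0.         460.12651367 205.13176753]
 [  0.           0.           1.        ]] [ 2.41549666  0.2708453  -0.09460748] [-0.58926744 -0.04351401  1.22707822]
top [[370.17110665   0.         323.75337992]
 [  0.         370.17110665 200.38600109]
 [  0.           0.           1.        ]] [ 2.13505926 -2.11962704  0.22882698] [-0.01232048  0.58485734  1.0305272 ]
```

View pics/top0.png

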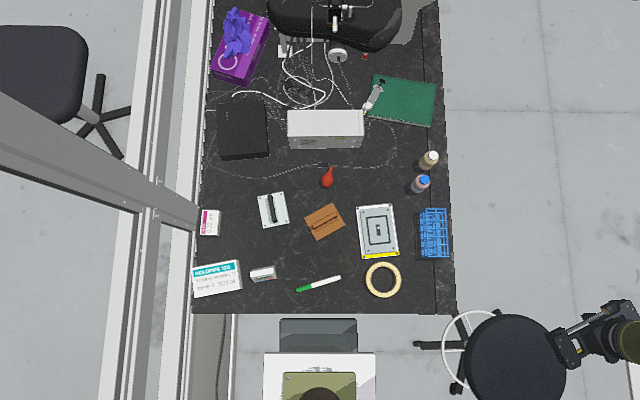

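View pics/scene0.png

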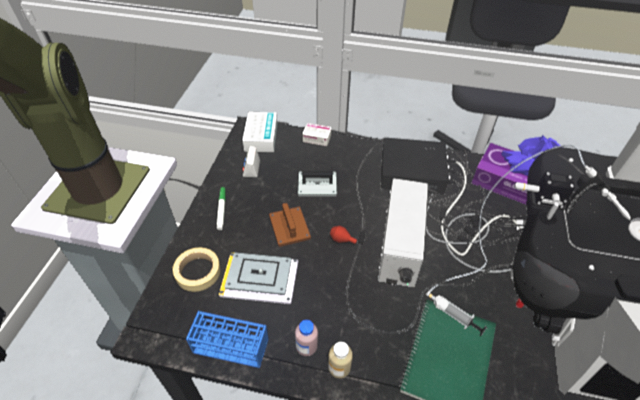

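The top view shows the steel cover at about (273,210) with its black handle, the brown decoy at (324,221) and the jig at (378,231), yellow band at its near end. The scene view agrees: cover (318,183), jig (259,276). Next I'll measure the cover and jig.

```bash
cat > h.py <<'E'
import numpy as np,cv2
from cell import observe,capture,sign_off
def ray(c,uv,z):
    R=cv2.Rodrigues(c["rvec"])[0];C=-R.T@np.ravel(c["tvec"])
    d=R.T@np.linalg.inv(c["mtx"])@np.array([uv[0],uv[1],1.]);return (C+d*(z-C[2])/d[2])
def proj(c,p):
    return cv2.projectPoints(np.array(p,float).reshape(-1,3),c["rvec"],c["tvec"],c["mtx"],None)[0].reshape(-1,2)
def rect(m):
    cs=cv2.findContours(m.astype(np.uint8)*255,cv2.RETR_EXTERNAL,cv2.CHAIN_APPROX_NONE)[0]
    k=max(cs,key=cv2.contourArea);return k.reshape(-1,2)
def wrect(c,k,z):
    P=np.array([ray(c,p,z)[:2] for p in k]);return cv2.minAreaRect((P*1000).astype(np.float32))
E
python3 - <<'E'
from h import *
c=capture("top");im=c["image"]
hsv=cv2.cvtColor(im,cv2.COLOR_BGR2HSV)
def box(x0,y0,x1,y1):
    b=np.zeros(im.shape[:2],bool);b[y0:y1,x0:x1]=1;return b
light=(hsv[...,2]>110)&(hsv[...,1]<70)
yel=(hsv[...,1]>130)&(abs(hsv[...,0].astype(int)-27)<8)
cov=rect(light&box(250,185,298,236)); print("cover plate z.01",wrect(c,cov,.01))
hd=np.zeros(im.shape[:2],np.uint8);cv2.fillPoly(hd,[cv2.convexHull(cov)],1)
k=rect((hd>0)&(hsv[...,2]<90)); print("handle z.048",wrect(c,k,.048))
jig=rect((light|yel)&box(350,195,404,262)); print("jig z.012",wrect(c,jig,.012))
y=rect(yel&box(350,240,404,265));print("yellow",wrect(c,y,.012))
a=cv2.resize(im[180:270,245:305],None,fx=6,fy=6,interpolation=cv2.INTER_CUBIC)
b=cv2.resize(im[190:280,345:410],None,fx=6,fy=6,interpolation=cv2.INTER_CUBIC)
cv2.imwrite("pics/z.png",np.hstack([a,b]))
E
```

```text
cover plate z.01 ((565.2274169921875, 146.22352600097656), (101.91450500488281, 82.59586334228516), 12.511907577514648)
handle z.048 ((561.5420532226562, 144.39434814453125), (83.51892852783203, 12.622525215148926), 11.878515243530273)
jig z.012 ((503.8916931152344, -170.08163452148438), (161.16494750976562, 114.09888458251953), 6.58804178237915)
yellow ((430.6849670410156, -174.7515411376953), (10.099987983703613, 103.69198608398438), 6.614065647125244)
```

View pics/z.png

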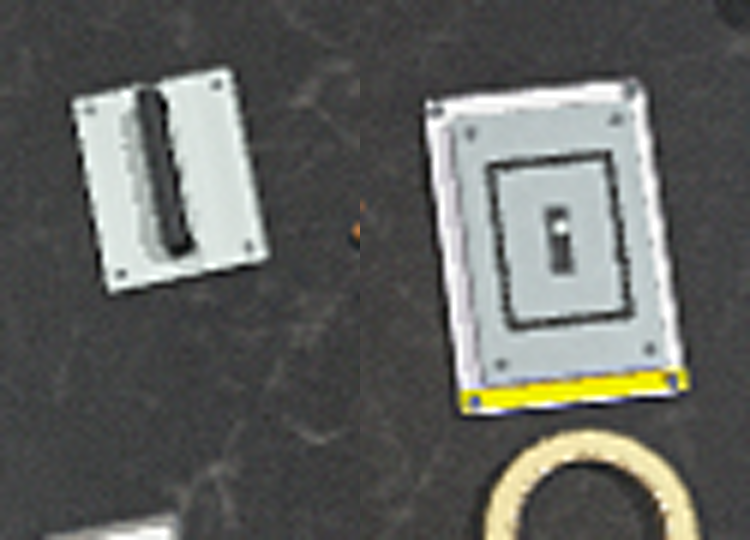

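The zoom shows the cover with a dark bar along it. The jig has its slot at about (200,241) in crop pixels, and the bright pin tip sits toward the slot's far end at about (201,228), which is image pixel (378.5,228). The measured sizes match those given (102×83, 161×114, bar 83×13 mm). Now moving to a point above the cover.

Emit:
{"name": "carry_out", "arguments": {"moves": [[[1,-0.91,0],0],[[1,-0.91,0],0],[[1,-0.91,0],0],[[1,-0.91,0],0],[[1,-0.91,0],0],[[1,-0.91,0],0],[[1,-0.91,0],0],[[1,-0.91,0],0],[[1,-0.91,0],0],[[1,-0.91,0],0]], "jaw": 1}}

```text
clock: 1.4
eef_pos: [0.365, -0.3203, 0.2386]
tool_rot: [-3.071, -0.662, 0.0]
wrist_force: [-0.3, -0.3, -0.3]
gripper_width: 0.999
finger_force: 0.0
```

Run:
```python
from h import *
c=capture("top");p=ray(c,(378.5,228),.04)[:2];d=p-np.array([.5039,-.1701]);a=np.radians(6.6)
print(p,"jig frame",d@[np.cos(a),np.sin(a)],d@[-np.sin(a),np.cos(a)])
```

```text
[ 0.50676658 -0.17048651] jig frame 0.0028031630887040953 -0.0007134236332221009
```

Emit:
{"name": "carry_out", "arguments": {"moves": [[[1,-0.92,0],0],[[1,-0.92,0],0],[[1,-0.92,0],0],[[1,-0.92,0],0],[[1,-0.92,0],0],[[1,-0.92,0],0],[[1,-0.92,0],0],[[1,-0.92,0],0],[[1,-0.92,0],0],[[1,-0.92,0],0]]}}

```text
clock: 2.7
eef_pos: [0.4715, -0.0707, 0.2386]
tool_rot: [3.071, 0.662, -0.0]
wrist_force: [-0.0, -0.2, -0.6]
gripper_width: 0.998
finger_force: 0.0
```

Emit:
{"name": "carry_out", "arguments": {"moves": [[[1,-0.92,0],0],[[1,-0.92,0],0],[[1,-0.92,0.5],0],[[1,-0.92,0.5],0],[[1,-0.92,0.5],0],[[1,-0.92,0.5],0],[[1,-0.92,0.5],0],[[0.6,-0.5,0.5],0.8],[[0,0,0],0.75],[[0,0,0],0]]}}

```text
clock: 3.95
eef_pos: [0.5525, 0.1177, 0.1783]
tool_rot: [3.124, 0.329, -0.001]
wrist_force: [-0.4, 0.6, -0.2]
gripper_width: 1.003
finger_force: 0.0
```

Run:
```python
from h import *
c=capture("wrist");cv2.imwrite("pics/w1.png",c["image"])
o=observe();print(o["eef_pos"],o["tool_rot"],proj(c,[.564,.145,.048]),c["tvec"])
```

```text
[0.55247957 0.11750757 0.17854231] [ 3.12361643e+00  3.29333713e-01 -5.52648613e-04] [[296.33296821 179.29358   ]] [1.06514100e-04 5.15313201e-01 5.04218909e-01]
```

View pics/w1.png

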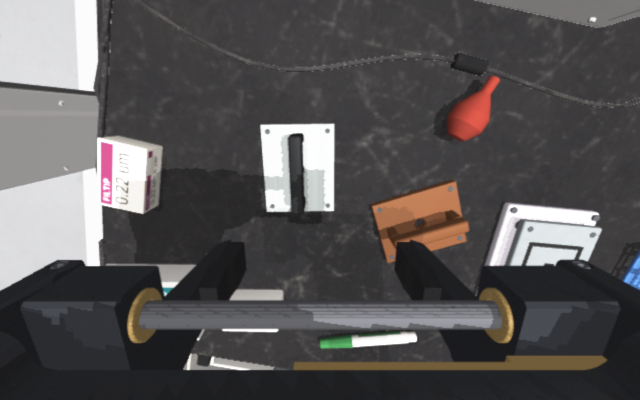

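The wrist view shows the plate spanning about (262,125) to (334,213), with the dark bar at u≈289–302 starting at v≈134. The decoy is at (421,218), well clear. I'll refine the cover pose from here.

Run:
```python
from h import *
c=capture("wrist");im=c["image"];hsv=cv2.cvtColor(im,cv2.COLOR_BGR2HSV)
b=np.zeros(im.shape[:2],bool);b[115:225,250:345]=1
k=rect((hsv[...,2]>100)&(hsv[...,1]<60)&b);r=wrect(c,k,.010);print("plate",r)
hd=np.zeros(im.shape[:2],np.uint8);cv2.fillPoly(hd,[cv2.convexHull(k)],1)
h=rect((hd>0)&(hsv[...,2]<60));print("bar",wrect(c,h,.048),h.min(0),h.max(0))
print("plate top corners px",cv2.boxPoints(cv2.minAreaRect(k)), "bar near/far v in z.048:",ray(c,(295.5,134),.048),)
```

```text
plate ((566.9065551757812, 146.1990966796875), (101.62882995605469, 82.25238800048828), 12.501203536987305)
bar ((569.2498168945312, 145.55369567871094), (78.9078369140625, 13.415412902832031), 12.899090766906738) [289 134] [304 211]
plate top corners px [[260. 123.]
 [334. 123.]
 [334. 211.]
 [260. 211.]] bar near/far v in z.048: [0.60780446 0.15384643 0.048     ]
```

Emit:
{"name": "carry_out", "arguments": {"moves": [[[0.95,-0.63,0],-0.05],[[0,-0.6,0.6],0],[[0,0,1],0],[[0,0,1],0],[[0,0,1],0],[[0,0,1],0],[[0,0,1],0],[[0,0,0.3],0],[[0,0,0],0]]}}

```text
clock: 5.18
eef_pos: [0.5652, 0.1459, 0.0604]
tool_rot: [3.123, 0.338, -0.002]
wrist_force: [0.0, 0.4, 0.4]
gripper_width: 1.0
finger_force: 0.0
```

Run:
```python
from h import *
c=capture("wrist");cv2.imwrite("pics/w2.png",c["image"])
o=observe();print(o["eef_pos"],o["tool_rot"])
```

```text
[0.56578368 0.14600936 0.06095192] [-3.12332298e+00 -3.38022129e-01 -1.18428457e-04]
```

View pics/w2.png

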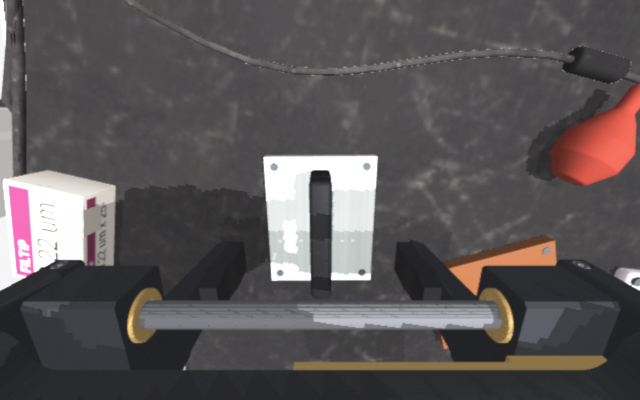

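The bar is centred between the fingers at u≈320 and square to them. Going down to grip it.

Emit:
{"name": "carry_out", "arguments": {"moves": [[[0,0,1],0],[[0,0,0.9],0],[[0,0,0],0],[[0,0,0],0]]}}

```text
clock: 5.72
eef_pos: [0.5659, 0.1459, 0.0225]
tool_rot: [3.123, 0.338, -0.0]
wrist_force: [0.5, 0.1, 0.7]
gripper_width: 0.997
finger_force: 0.0
```

Emit:
{"name": "carry_out", "arguments": {"moves": [[[0,0,0],0],[[0,0,0],0],[[0,0,0],0],[[0,0,0],0],[[0,0,0],0],[[0,0,0],0],[[0,0,0],0],[[0,0,0],0]], "jaw": -1}}

```text
clock: 6.72
eef_pos: [0.5659, 0.1459, 0.0227]
tool_rot: [3.123, 0.338, 0.0]
wrist_force: [-0.3, -0.0, 0.4]
gripper_width: 0.157
finger_force: 30.0
```

Emit:
{"name": "carry_out", "arguments": {"moves": [[[0,0,-0.5],0],[[0,0,-0.9],0],[[0,0,-1],0],[[0,0,-1],0],[[0,0,-0.7],0.36],[[0,0,0],0.36],[[0,0,0],0]]}}

```text
clock: 7.6
eef_pos: [0.5655, 0.1459, 0.1044]
tool_rot: [3.136, 0.179, -0.001]
wrist_force: [0.1, 0.8, -1.8]
gripper_width: 0.151
finger_force: 30.0
```

Emit:
{"name": "carry_out", "arguments": {"moves": [[[-0.38,0.96,0],0],[[-0.38,0.96,0],0],[[-0.38,0.96,0],0],[[-0.38,0.96,0],0],[[-0.38,0.96,0],0],[[-0.38,0.96,0],0],[[-0.38,0.96,0],0],[[-0.38,0.96,0],0],[[-0.38,0.96,0],0]]}}

```text
clock: 8.72
eef_pos: [0.5174, -0.035, 0.1048]
tool_rot: [3.136, 0.18, 0.0]
wrist_force: [-1.0, -0.1, -2.5]
gripper_width: 0.158
finger_force: 30.0
```

Emit:
{"name": "carry_out", "arguments": {"moves": [[[-0.38,0.96,0],0],[[-0.38,0.96,0],0],[[-0.38,0.96,0],0],[[-0.38,0.96,0],0],[[-0.38,0.96,0],0],[[-0.38,0.96,0],0],[[-0.44,0.93,0],0],[[0,0,0],0],[[0,0,0],0]]}}

```text
clock: 9.85
eef_pos: [0.4793, -0.172, 0.1048]
tool_rot: [-3.136, -0.181, -0.001]
wrist_force: [0.6, 0.9, -3.3]
gripper_width: 0.154
finger_force: 30.0
```

Run:
```python
from h import *
o=observe();print(o["eef_pos"],o["tool_rot"],o["wrist_force"],o["torque"])
a=[]
for n in("wrist","top"):
    c=capture(n);a.append(c["image"])
    b=o["eef_pos"]-[0,0,.0227];print(n,proj(c,[b+[0,0,.048],[.5068,-.1705,.04]]))
cv2.imwrite("pics/w3.png",np.vstack([a[0][0:330],cv2.resize(a[1][185:275,300:460],(640,360))[:270]]))
```

```text
[ 0.47934323 -0.17196336  0.10479465] [-3.13563864e+00 -1.81346215e-01 -1.11543221e-03] [ 0.60709998  0.88479342 -3.32884598] [ 0.07212745 -0.0280199  -0.00719976]
wrist [[320.77779045 281.65018862]
 [322.75640677 184.86822953]]
top [[384.78533948 234.08753807]
 [378.50429226 227.98876739]]
```

View pics/w3.png

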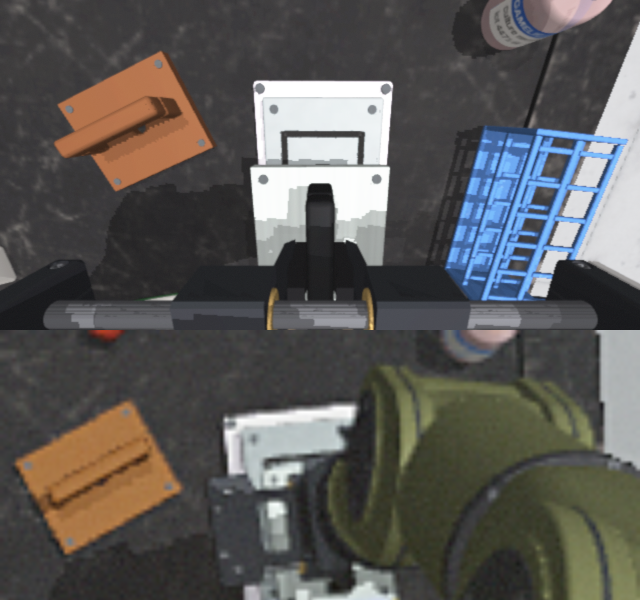

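The cover is above the jig and square with it. In the wrist view the jig's far corners are at (254,81) and (392,81) and the cover's far corners are at (251,167) and (389,165). Next: check the lateral and axial offsets from these.

Run:
```python
from h import *
c=capture("wrist");o=observe();R=cv2.Rodrigues(o["tool_rot"])[0]
T=lambda p:(R.T@(p-o["eef_pos"]))[:2]*1000
z=o["eef_pos"][2]-.0227
for n,p,h in(("jigL",(254,81),.012),("jigR",(392,81),.012),("nestL",(262,98),.03),("nestR",(382,98),.03),("covL",(251,167),z+.01),("covR",(389,165),z+.01)):
    print(n,T(ray(c,p,h)))
```

```text
jigL [104.78002326 -52.65655131]
jigR [104.83578446  56.35612611]
nestL [ 91.22785412 -43.6036478 ]
nestR [91.27562459 45.5472676 ]
covL [ 50.75979906 -40.1060067 ]
covR [51.96447851 39.01278085]
```

Emit:
{"name": "carry_out", "arguments": {"moves": [[[-0.05,0.075,0.8],0],[[0,0,0.6],0],[[0,0,0.35],0],[[0,0,0.1],0],[[0,0,0],0],[[0,0,0],0]]}}

```text
clock: 10.75
eef_pos: [0.4785, -0.1744, 0.068]
tool_rot: [3.136, 0.18, 0.001]
wrist_force: [0.4, 0.6, -2.1]
gripper_width: 0.153
finger_force: 30.0
```

Emit:
{"name": "carry_out", "arguments": {"moves": [[[0,0,0.08],0],[[0,0,0.07],0],[[0,0,0],0]]}}

```text
clock: 11.12
eef_pos: [0.4782, -0.1743, 0.0646]
tool_rot: [3.136, 0.18, -0.0]
wrist_force: [-0.5, 0.0, -2.4]
gripper_width: 0.157
finger_force: 30.0
```

Emit:
{"name": "carry_out", "arguments": {"moves": [[[0,0,0.05],0],[[0,0,0.05],0],[[0,0,0],0]]}}

```text
clock: 11.5
eef_pos: [0.4783, -0.1743, 0.0627]
tool_rot: [3.136, 0.18, 0.0]
wrist_force: [0.5, -0.0, -2.8]
gripper_width: 0.154
finger_force: 30.0
```

Emit:
{"name": "carry_out", "arguments": {"moves": [[[0,0,0.04],0],[[0,0,0],0]]}}

```text
clock: 11.75
eef_pos: [0.478, -0.1744, 0.0622]
tool_rot: [3.136, 0.18, -0.0]
wrist_force: [-1.2, -0.2, 1.9]
gripper_width: 0.156
finger_force: 30.0
```

Emit:
{"name": "carry_out", "arguments": {"moves": [[[0,0,0],0],[[0,0,0],0],[[0,0,0],0]]}}

```text
clock: 12.12
eef_pos: [0.478, -0.1744, 0.062]
tool_rot: [3.136, 0.18, -0.001]
wrist_force: [-2.1, 0.2, 4.5]
gripper_width: 0.154
finger_force: 30.0
```

Run:
```python
from h import *
o=observe();print(o["eef_pos"],o["wrist_force"],o["torque"])
c=capture("scene");cv2.imwrite("pics/s2.png",cv2.resize(c["image"][200:330,150:350],(800,520),interpolation=cv2.INTER_CUBIC))
```

```text
[ 0.47795494 -0.17436692  0.06203749] [-2.05572056  0.23405212  4.49064262] [0.020964   0.39903219 0.04358951]
```

View pics/s2.png

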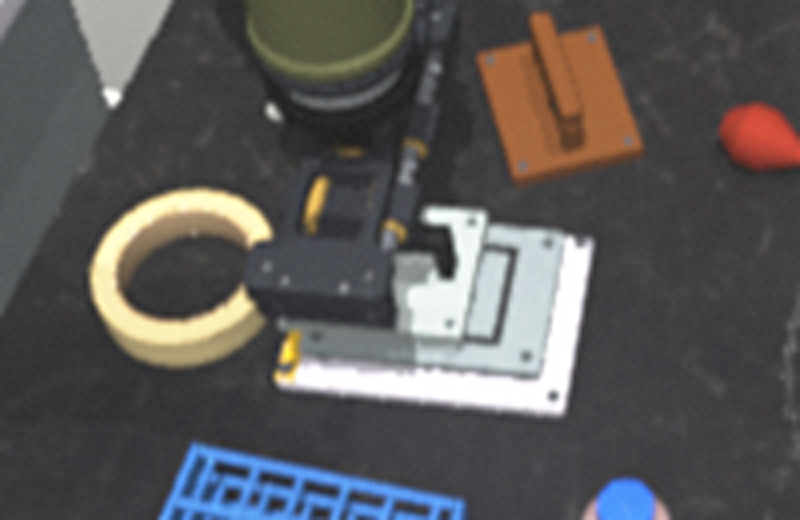

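The scene view shows the cover level on the pin, short of the jig's middle toward the yellow band, with about 7 N of contact. I'll ease off slightly and slide away from the band.

Emit:
{"name": "carry_out", "arguments": {"moves": [[[0,0,-0.01],0],[[0.1,0,0],0],[[0.12,0,0],0],[[0.12,0,0],0],[[0.12,0,0],0],[[0.12,0,0],0],[[0.12,0,0],0],[[0.12,0,0],0]]}}

```text
clock: 13.18
eef_pos: [0.4889, -0.1733, 0.0623]
tool_rot: [3.136, 0.177, -0.017]
wrist_force: [-12.0, -0.5, 15.6]
gripper_width: 0.154
finger_force: 30.0
```

Emit:
{"name": "carry_out", "arguments": {"moves": [[[0.1,0,0],0],[[0.1,0,0],0],[[0,0,0],0]]}}

```text
clock: 13.55
eef_pos: [0.494, -0.1728, 0.0624]
tool_rot: [3.136, 0.178, -0.013]
wrist_force: [-9.2, -1.6, 14.0]
gripper_width: 0.151
finger_force: 30.0
```

Emit:
{"name": "carry_out", "arguments": {"moves": [[[0,0,-0.03],0],[[0,0,0],0],[[0,0,0],0]]}}

```text
clock: 13.92
eef_pos: [0.4991, -0.1719, 0.0626]
tool_rot: [3.136, 0.181, 0.001]
wrist_force: [-1.0, -1.2, 0.1]
gripper_width: 0.155
finger_force: 30.0
```

Run:
```python
from h import *
o=observe();print(o["eef_pos"],o["tool_rot"],o["wrist_force"],o["torque"])
c=capture("wrist");cv2.imwrite("pics/w4.png",c["image"])
```

```text
[ 0.4991184  -0.17193334  0.06255842] [3.13630825e+00 1.80582066e-01 1.36498204e-03] [-0.98693717 -1.17294632  0.09312123] [-0.04806512  0.16896355 -0.02664015]
```

View pics/w4.png

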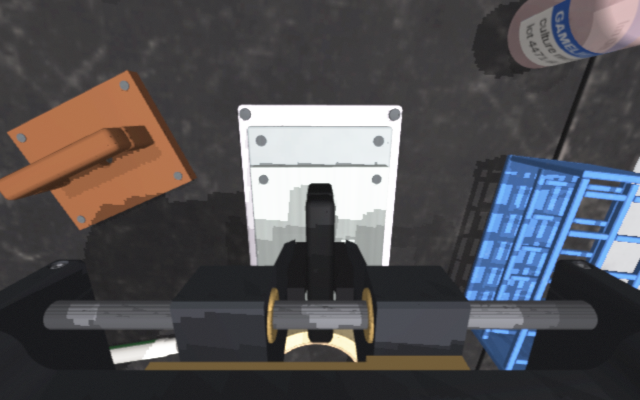

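The wrist view shows the cover has not slipped in the grip: its screws are still at (264,179) and (377,179). It is centred across the jig at u≈320, with contact of about 3 N. About 7 mm to go.

Emit:
{"name": "carry_out", "arguments": {"moves": [[[0.07,0,0],0],[[0.07,0,0],0],[[0.07,0,0],0],[[0,0,0],0]]}}

```text
clock: 14.48
eef_pos: [0.5036, -0.1712, 0.0626]
tool_rot: [-3.136, -0.181, -0.002]
wrist_force: [-0.3, 0.1, -2.1]
gripper_width: 0.15
finger_force: 30.0
```

Emit:
{"name": "carry_out", "arguments": {"moves": [[[0.06,0,0],0],[[0.06,0,0],0],[[0,0,0],0]]}}

```text
clock: 14.85
eef_pos: [0.5054, -0.1712, 0.0627]
tool_rot: [3.136, 0.18, 0.001]
wrist_force: [-0.5, 0.2, -2.4]
gripper_width: 0.15
finger_force: 30.0
```

Contact dropped away, so the bore is probably over the pin. I'll lower gently and watch the forces.

Emit:
{"name": "carry_out", "arguments": {"moves": [[[0.05,0,0.05],0],[[0,0,0.05],0],[[0,0,0],0]]}}

```text
clock: 15.22
eef_pos: [0.5064, -0.1711, 0.0608]
tool_rot: [3.136, 0.18, 0.001]
wrist_force: [0.7, 0.3, -2.1]
gripper_width: 0.154
finger_force: 30.0
```

Emit:
{"name": "carry_out", "arguments": {"moves": [[[0,0,0.06],0],[[0,0,0.06],0],[[0,0,0.06],0],[[0,0,0],0]]}}

```text
clock: 15.72
eef_pos: [0.5072, -0.1709, 0.0571]
tool_rot: [3.136, 0.181, 0.004]
wrist_force: [3.3, 0.6, -1.6]
gripper_width: 0.156
finger_force: 30.0
```

Emit:
{"name": "carry_out", "arguments": {"moves": [[[0,0,0.06],0],[[0,0,0.06],0],[[0,0,0.06],0],[[0,0,0],0]]}}

```text
clock: 16.23
eef_pos: [0.5072, -0.1709, 0.0537]
tool_rot: [3.136, 0.181, 0.004]
wrist_force: [4.7, 2.7, 0.8]
gripper_width: 0.155
finger_force: 30.0
```

Emit:
{"name": "carry_out", "arguments": {"moves": [[[0.05,-0.02,0.04],0],[[0,0,0.04],0],[[0,0,0],0],[[0,0,0],0]]}}

```text
clock: 16.73
eef_pos: [0.5079, -0.1707, 0.0525]
tool_rot: [3.136, 0.18, 0.003]
wrist_force: [4.3, 1.4, 4.6]
gripper_width: 0.157
finger_force: 30.0
```

Emit:
{"name": "carry_out", "arguments": {"moves": [[[0,0,0.05],0],[[0,0,0.05],0],[[0,0,0.05],0],[[0,0,0],0],[[0,0,0],0]]}}

```text
clock: 17.35
eef_pos: [0.5079, -0.1707, 0.0499]
tool_rot: [3.136, 0.181, 0.003]
wrist_force: [4.7, 1.7, 9.8]
gripper_width: 0.155
finger_force: 30.0
```

Emit:
{"name": "carry_out", "arguments": {"moves": [[[0.02,0,0.05],0],[[0,0,0.05],0],[[0,0,0.05],0],[[0,0,0],0],[[0,0,0],0]]}}

```text
clock: 17.98
eef_pos: [0.5079, -0.1707, 0.0476]
tool_rot: [3.136, 0.18, 0.003]
wrist_force: [2.4, 2.5, 18.0]
gripper_width: 0.154
finger_force: 30.0
```

Emit:
{"name": "carry_out", "arguments": {"moves": [[[0,0,0.04],0],[[0,0,0.03],0],[[0,0,0],0],[[0,0,0],0]]}}

```text
clock: 18.48
eef_pos: [0.508, -0.1707, 0.0475]
tool_rot: [3.135, 0.18, 0.003]
wrist_force: [-0.6, 4.0, 29.3]
gripper_width: 0.153
finger_force: 30.0
```

Emit:
{"name": "carry_out", "arguments": {"moves": [[[0,0,-0.02],0],[[0,0,0],0],[[0,0,0],0],[[0,0,0],0],[[0,0,0],0]]}}

```text
clock: 19.1
eef_pos: [0.508, -0.1707, 0.0475]
tool_rot: [3.135, 0.18, 0.003]
wrist_force: [0.7, 2.9, 26.0]
gripper_width: 0.153
finger_force: 30.0
```

Run:
```python
from h import *
c=capture("wrist");cv2.imwrite("pics/w5.png",c["image"])
o=observe();print(o["eef_pos"],o["wrist_force"],o["torque"],abs(o["qd"]).max())
```

```text
[ 0.50794218 -0.17069888  0.04747341] [ 0.48943789  2.82164908 25.29857195] [ 0.56990854 -0.16824942  0.06235667] 0.0017880147028424215
```

View pics/w5.png

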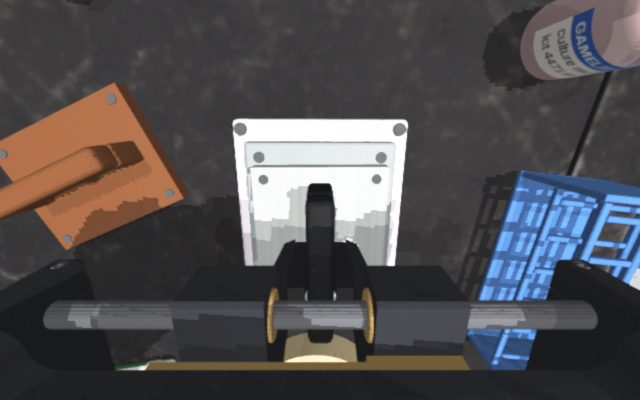

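The cover lies flat, square and central on the nest, with its screws unmoved in the grip at (264,179) and (377,179). The nest is on its stop, since the push rises with no further travel. Handing in.

```bash
python3 -c "from cell import sign_off; print(sign_off())"
```

```text
the job is handed in; nothing more can be done
None
```

The cover was rested on the pin, slid until its bore dropped over it, and pressed until the nest was fully down; I handed the job in at about 19 s, still gripping the handle with about 25 N of push on the nest; the verdict was not shown.

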